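Load a coupon carrier under the reader's spring clip

ROBOT

A 6-joint arm with a two-finger parallel gripper is mounted at the origin on the work surface. World frame = base frame: x ahead of the robot, y to its left, z up, the work surface at z = 0. Lengths are in m, angles in degrees, forces in N, time in s.
With the tool pointing down it reaches from about 0.3 to 0.75 m from the base axis. Payload 8.5 kg.
Tool frame: the origin (TCP) lies at the very end of the fingers, on their centre line; the grasp point (between the pads) lies 19 mm behind it (env.pinch_z is the distance from the TCP to the grasp point, in m); z points along the fingers, y is the line along which they close (so a half turn about z gives the same grasp; the last joint's range is limited). The gripper opens to 85 mm and grips with 20 to 120 N. Pads are 22 mm wide; open, the fingers measure 114 mm over their backs; the gripper's body (76 mm by 85 mm) begins 54 mm behind the grasp point. The pads swing forward as they close: fully open they stand 13 mm farther back than shut.
Start: joints at [59.971, 21.807, 74.336, -0, 83.858, -12.336], TCP at [0.167, 0.524, 0.231] pointing down, gripper open.
Joint ranges: [-178.18, 178.18], [-50.72, 133.34], [12.68, 142.11], [-81.47, 261.47], [9.98, 163.14], [-165.26, 165.26]. Speed limits (degrees/s): [136.94, 136.94, 180, 180, 180, 180].

INTERFACE

Orientations are given as a 3x3 rotation matrix whose columns are the frame's x, y, z axes.
In Python, from rig import env, viewer gives the robot as it stands.
- The arm moves only by the tool drive_tool, never from a script. Its argument "series" is a list of rows, each a list of 3 entries, a list of its own where there are three numbers: the shift along the tool's x, y, z in m, then the turn about the tool's z in degrees, then the finger opening in m, from 0 to 0.0854. A call has 1 to 20 rows; each row is the pose to reach, as a shift and turn from the pose commanded when the call began, along the tool's axes at that moment; what a row does not reach only later rows make up. A row lasts 1/10 s, in which the tool goes at most 50 mm and 8.59 degrees, less where a joint would pass 70% of its speed; a pose out of reach is approached as far as the arm can. A call with a gripper value outside its range is refused whole. The fingers move at their own pace and stop on an object; "newtons" is the grip in N (left out, the last holds). Time passes only in rows, so rows that repeat a pose let the fingers close. It gives the time, the measured TCP pose, the force, the opening and the grip force at its end, in the units of the state.
- env.observe(): the state, without advancing time (a new reading comes with each control period).
- viewer.get_image(name): name is "side" or "top" or "wrist"; returns a dict with "img" (480x640x3 uint8, red, green, blue), "depth" (480x640 float32, m along the optical axis (not along the pixel's ray), 0 where there is no reading), "camera_matrix" (3x3 intrinsics, pixels), "distortion" ([k1, k2, p1, p2, k3] as OpenCV has them; the pictures are not rectified), "rvec" (rotation vector, rad) and "tvec" (3), from world to camera coordinates, as OpenCV has them. Camera axes: x right, y down, z forward; pixel columns grow to the right and rows downward; lengths in m; the calibration is good to about 2 mm. A picture is of the moment at which its call begins.
- env.close_job(): hands the job in; it is judged then, once.
The state is a dict: "time_s": time; "q": joint angles; "qvel": joint speeds; "joint_efforts": joint torques, N m; "position": TCP position; "tool_rot": TCP orientation; "ft_force": force on the tool from outside, world axes, zero at the start; "wrist_torque": the same for the moment, N m; "grip_width": finger opening in m; "gripper_force": force on a finger pad.
Only numpy, scipy, OpenCV 4.12 (cv2) and the standard library are available. Lean on these libraries where they do the work, as an engineer would, in place of code of your own. Each camera call takes 0.05 s, during which the arm holds its last target. There are 200 camera calls.

TASK

Load the blue coupon carrier into the culture reader without grasping or lifting anything: with one fingertip press the yellow paddle and keep the spring clip held open, and meanwhile with the other fingertip push the carrier forward along its track, under the raised clip, until it is fully home against the red stop. Only then let go of the paddle, so that the clip springs down on the carrier and holds it; leave the bottle, jar and beaker alone.

Things in the scene. Friction and masses are not known exactly. Their poses are not given: they have to be found in the camera images.
- reader: Bench reader, fixed. Origin on the bench under the carrier's home; x = loading direction, y = paddle side, z up. Dark base plate x -120 to 50, y -36 to 42 mm; its top is the track, 20 mm above the bench. Rails 8 mm high at y +-23 to +-28 mm. White housing y -150 to -40, x -80 to 70 mm, 55 mm high.
- home (a point): Point on the track surface, 20 mm above the reader's origin, with the reader's axes. The carrier is home when its origin is here.
- stop (a point): Middle of the top of the red end stop's face, which crosses the track 30.5 mm beyond home (reader +x) and is 10 mm high.
- carrier: Loose blue plastic block, 60 mm along the track (its x), 44 mm wide, 10 mm thick, about 60 g, round amber window on top. Origin at the centre of its underside; its axes lie along the reader's. It starts on the track between the rails (1 mm play a side), 30 to 48 mm short of home.
- rear (a point): Middle of the carrier's rear edge face, where a fingertip pushes it: 30 mm behind the carrier's origin (reader -x), 5 mm above the track. The track behind it is free for a fingertip. Draw the fingertip back a few mm before raising it, or a hard push drags this edge up with it.
- clip (a joint): Spring clip, rad: 0 shut, grows as the paddle is pressed down, stop at 0.50; springs back when let go. Clears the carrier from about 0.28; rests on it at about 0.26. Pressing the paddle's middle takes about 4 N at first, 9 N at 0.45. It turns on a rod along the track (8 mm thick, reader y 34 mm, 32 mm above the bench, posts up to 38 mm above the bench).
- nose (a point): Centre of the underside of the clip's black nose pad (14 mm along the track, 8 mm across; reader x 10 to 24, y 0 to 8 mm). Shut, it is 3 mm above the track and blocks the carrier however hard it is pushed; at 0.45 rad it stands about 15 mm above the track.
- paddle (a point): Centre of the top of the clip's yellow paddle: 86 mm along the track (reader x -106 to -20), 28 mm wide (y 44 to 72 mm pressed). Shut, it tilts up 0.45 rad outward, middle 36 mm above the bench. At 0.45 rad it is level, its top 5 mm above the track, so a second fingertip at that height meets the carrier's rear edge. A fingertip may slide along it.
- bottle: Bystander: clear bottle with a blue cap, 70 mm across, 150 mm tall, loose, origin at the centre of its underside.
- jar: Bystander: amber jar with a white cap, 60 mm across, 85 mm tall, loose, origin at the centre of its underside.
- beaker: Bystander: open steel beaker, 68 mm across, 90 mm tall, loose, origin at the centre of its underside.
Mind the look-alikes: they are no part of the job. Of the things shaped like the carrier, the blue one is meant.

How it is judged:
By the outcome, as a careful person would: the job done as asked, in the order asked, and still so for the second after the job is handed in, with the robot touching nothing.
It also fails if it takes over 51 s, if anything falls off the work surface, if the arm or the gripper's body presses on something with over 40 N, if the wrist force passes 120 N, or if a joint passes its speed limit or range.

## Working session

There is one attempt and no reset: what is moved stays moved. The work goes in short steps, Python scripts to look and compute and a tool call to move; the robot and the scene stay as the last step left them, time stands still between calls to the robot, and variables do not carry over. Pictures are saved under pics/ and viewed, at most 10 in all, crops included, and the job is handed in when it is done.

Besides the shell and the picture viewer there is one more tool, called after "Call:" by a JSON object that holds its "method" and its "body". drive_tool: Moves the arm, as the interface text tells. Its arguments: {"type":"object","properties":{"series":{"type":"array"},"newtons":{"type":"number"}},"required":["series"]}

```bash
mkdir -p pics; ls; python3 - <<'E'
from rig import env, viewer
import cv2,pickle,numpy as np
s=env.observe();print(s['time_s'],s['position'],s['tool_rot'],s['grip_width'])
d={}
for n in("top","side"):
    v=viewer.get_image(n);d[n]=v;cv2.imwrite(f'pics/{n}0.png',v['img'][:,:,::-1])
    R=cv2.Rodrigues(np.array(v['rvec']))[0];print(n,-R.T@np.array(v['tvec']).ravel(),R[2])
pickle.dump(d,open('d0.pkl','wb'))
E
```

```text
pics
0.0 [0.16698948 0.52372116 0.23069789] [[-9.52706127e-01  3.03892145e-01 -7.74311741e-04]
 [ 3.03892932e-01  9.52705328e-01 -1.28235064e-03]
 [ 3.47994634e-04 -1.45701118e-03 -9.99998878e-01]] 0.08532091598458333
top [0.38497894 0.04527007 0.91671849] [ 0.20980926 -0.01585845 -0.97761372]
side [ 0.49791309 -0.50514487  0.69038737] [ 0.0812433   0.65241042 -0.75349862]
```

View pics/top0.png

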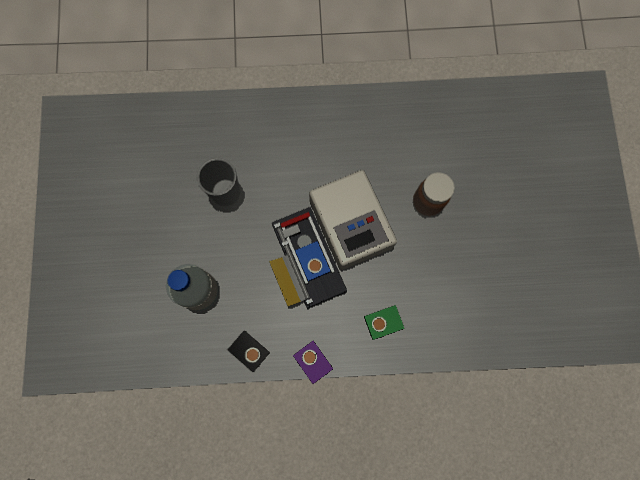

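View pics/side0.png

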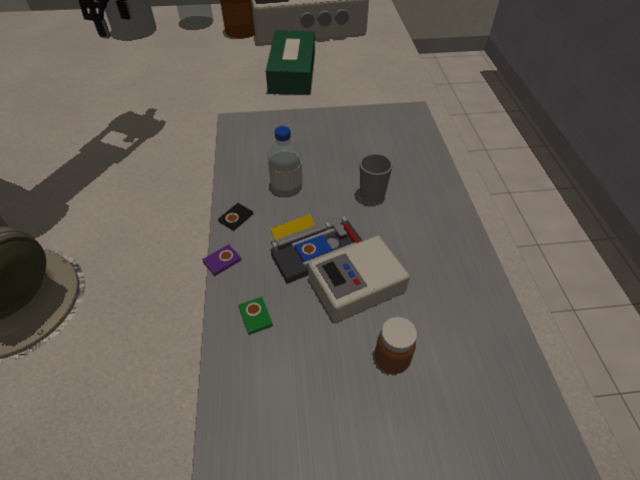

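The top view shows the reader near (320,235), with the blue carrier at (313,262), paddle at (286,282) and red stop at (294,219). The bottle is at (193,288), the beaker at (220,180) and the jar at (435,193). The side view agrees: paddle (293,228), carrier (312,248), stop (352,232).

```bash
cat > h.py <<'E'
import numpy as np,cv2
def world(v):
    K=np.array(v['camera_matrix']);R=cv2.Rodrigues(np.array(v['rvec'],float))[0];t=np.array(v['tvec'],float).reshape(3,1)
    d=v['depth'];h,w=d.shape;u,vv=np.meshgrid(np.arange(w),np.arange(h))
    n=cv2.undistortPoints(np.stack([u.ravel(),vv.ravel()],1).astype(np.float64)[:,None],K,np.array(v['distortion'],float))[:,0]
    P=np.c_[n,np.ones(len(n))]*d.reshape(-1,1)
    W=(R.T@(P.T-t)).T.reshape(h,w,3);W[d==0]=np.nan;return W
def hsv(v,lo,hi):return cv2.inRange(cv2.cvtColor(v['img'],cv2.COLOR_RGB2HSV),lo,hi)>0
def rect(p):
    (c,s,a)=cv2.minAreaRect((p[:,:2]*1000).astype(np.float32));return np.round(c,1),np.round(s,1),round(a,2)
E
python3 - <<'E'
import pickle,numpy as np,cv2
from h import *
d=pickle.load(open('d0.pkl','rb'))
for n,v in d.items():
    W=world(v);near=(abs(W[...,0]-.43)<.25)&(abs(W[...,1]-.05)<.25)
    print(n)
    C={'housing':(hsv(v,(0,0,90),(179,70,255))&(W[...,2]>.047)&(W[...,2]<.063)),'red':hsv(v,(0,150,50),(6,255,255)),'blue':hsv(v,(105,120,50),(125,255,255))&(W[...,2]<.045),'yellow':hsv(v,(20,130,80),(32,255,255))}
    for k,m in C.items():
        m=(m&near).astype(np.uint8)
        nl,L,S,_=cv2.connectedComponentsWithStats(m)
        for i in [1+np.argmax(S[1:,4])]:
            p=W[L==i];u=np.argwhere(L==i).mean(0)
            print(k,u[::-1].round(0),len(p),np.median(p,0).round(4),'z',np.percentile(p[:,2],[5,95]).round(3),rect(p))
E
```

```text
top
housing [349. 212.] 3086 [ 0.6322 -0.0201  0.0519] z [0.049 0.055] (array([617.2, -31.6]), array([148.1, 107.9]), 20.13)
red [295. 219.] 146 [0.6218 0.0711 0.0297] z [0.021 0.032] (array([622.5,  71. ]), array([12.3, 57.4]), 20.3)
blue [312. 259.] 633 [0.5509 0.0455 0.0299] z [0.027 0.033] (array([546.1,  43.4]), array([61.8, 44.7]), 20.3)
yellow [285. 281.] 647 [0.5092 0.0939 0.0369] z [0.031 0.042] (array([512.5,  95.1]), array([92. , 23.7]), 20.07)
side
housing [362. 268.] 2705 [ 0.6306 -0.0296  0.0518] z [0.049 0.054] (array([616. , -32.3]), array([148.8, 110. ]), 20.04)
red [351. 233.] 106 [0.6196 0.0704 0.0296] z [0.025 0.031] (array([620.5,  70.1]), array([ 8.6, 53.3]), 21.51)
blue [314. 247.] 425 [0.5497 0.0415 0.0297] z [0.027 0.032] (array([543.6,  41.6]), array([59.6, 44.6]), 21.31)
yellow [292. 226.] 532 [0.5078 0.0929 0.0362] z [0.031 0.041] (array([508.3,  95.7]), array([85.3, 51. ]), 3.48)
```

Call:
{"method": "drive_tool", "body": {"series": [[[-0.02,-0.016,0],-2,0.046],[[-0.05,-0.04,0],-5,0.046],[[-0.08,-0.065,0],-8,0.046],[[-0.12,-0.095,0],-11,0.046],[[-0.16,-0.125,0],-14,0.046],[[-0.2,-0.156,0],-17,0.046],[[-0.24,-0.187,0],-20,0.046],[[-0.28,-0.218,0],-23,0.046],[[-0.32,-0.25,0],-26,0.046],[[-0.36,-0.281,0],-29,0.046],[[-0.4,-0.312,0],-32,0.046],[[-0.43,-0.336,0],-35,0.046],[[-0.445,-0.347,0.03],-37,0.046],[[-0.449,-0.351,0.06],-37.8,0.046],[[-0.449,-0.351,0.09],-37.8,0.046],[[-0.449,-0.351,0.11],-37.8,0.046],[[-0.449,-0.351,0.11],-37.8,0.046],[[-0.449,-0.351,0.11],-37.8,0.046]]}}

```text
time_s: 1.9
position: [0.4884, 0.0531, 0.1218]
tool_rot: [[-0.939, -0.344, -0.0], [-0.344, 0.939, -0.0], [0.0, -0.0, -1.0]]
ft_force: [0.5, -0.4, 0.8]
grip_width: 0.0458
gripper_force: 0.0
```

```bash
cat > look.py <<'E'
import sys,cv2,numpy as np,pickle
from rig import env,viewer
from h import *
a=np.radians(20.1);ex=np.array([np.cos(a),np.sin(a)]);ey=np.array([-ex[1],ex[0]]);O=np.array([.5886,.0589])
def rd(p):q=(np.asarray(p)[...,:2]-O);return np.stack([q@ex,q@ey,np.asarray(p)[...,2]],-1)*1000
if __name__=='__main__':
    tag=sys.argv[1];s=env.observe()
    print(s['time_s'],'tcp rd',rd(s['position']).round(1),'head',np.degrees(np.arctan2(s['tool_rot'][1][0],s['tool_rot'][0][0])).round(2),'tilt',np.array(s['tool_rot'])[:,2].round(4),'F',np.round(s['ft_force'],1),s['grip_width'])
    for n in sys.argv[2:]:
        v=viewer.get_image(n);pickle.dump(v,open(f'{n}_{tag}.pkl','wb'));im=v['img'][:,:,::-1]
        if n!='wrist':
            y,x=(150,200) if n=='side' else (190,210)
            im=cv2.resize(im[y:y+150,x:x+200],None,fx=4,fy=4,interpolation=cv2.INTER_CUBIC)
        cv2.imwrite(f'pics/{n}_{tag}.png',im)
        W=rd(world(v))
        near=(abs(W[...,0])<160)&(abs(W[...,1])<100)
        for k,m in {'blue':hsv(v,(105,120,40),(125,255,255))&(W[...,2]<45)&(abs(W[...,1])<30),'yellow':hsv(v,(20,120,60),(32,255,255)),'red':hsv(v,(0,150,50),(6,255,255))}.items():
            p=W[m&near]
            if len(p)>20: print(n,k,len(p),'lo',np.percentile(p,2,0).round(1),'med',np.median(p,0).round(1),'hi',np.percentile(p,98,0).round(1))
E
python3 look.py 1 wrist side
```

```text
1.9 tcp rd [-96.   29.  121.8] head -159.89 tilt [-0. -0. -1.] F [ 0.5 -0.4  0.8] 0.04575346043107635
wrist blue 2716 lo [-77.  -18.1  23.7] med [-49.7   7.9  29.8] hi [-18.3  23.4  31.1]
wrist yellow 3322 lo [-104.4   50.5   30.9] med [-71.6  60.6  36.1] hi [-22.3  72.5  42.4]
wrist red 618 lo [ 30.2 -19.9  23. ] med [33.8  1.2 29.9] hi [39.  28.5 31.5]
side blue 432 lo [-77.3 -21.2  23.6] med [-42.2  -3.   29.7] hi [-19.5  20.5  32.3]
side yellow 537 lo [-104.6   48.2   29.9] med [-64.   59.6  36.2] hi [-22.6  71.1  42.2]
side red 107 lo [ 30.1 -24.   22.6] med [32.9 -0.6 29.4] hi [38.2 24.3 32.1]
```

View pics/wrist_1.png

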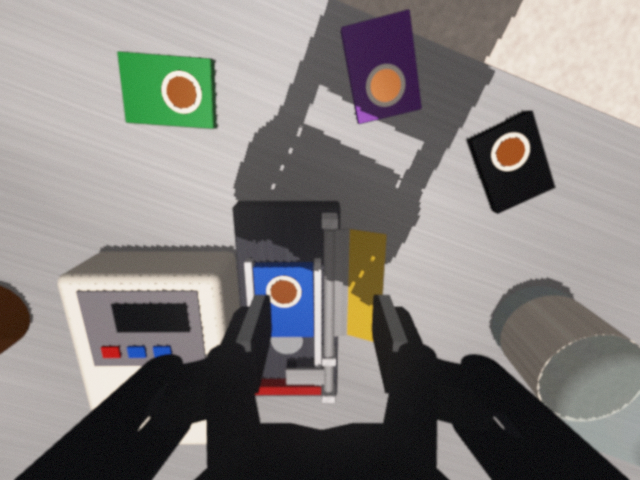

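View pics/side_1.png

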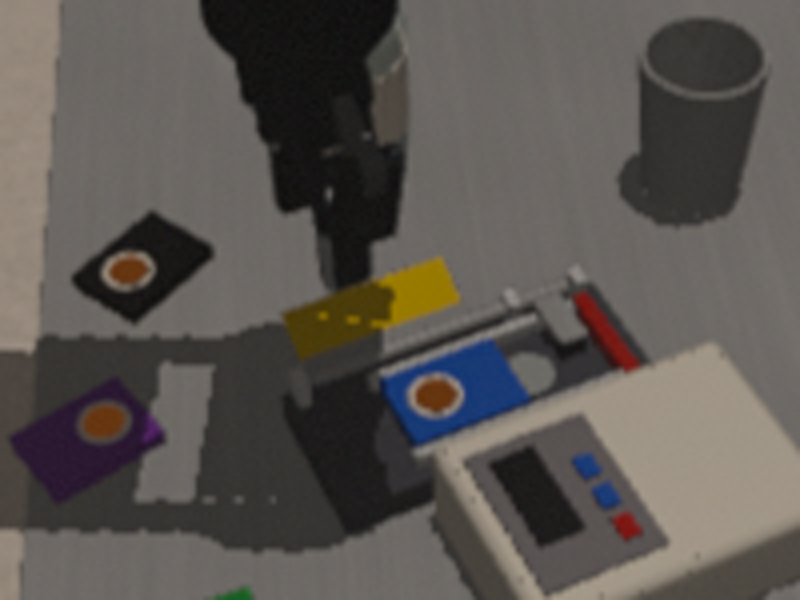

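The wrist view shows the two fingertips at (255,330) and (388,330). The carrier at (285,300) lies behind the left one and the paddle at (365,285) is under the right one. The side view shows the finger above the paddle's rear half, around (345,280). Next I measure the fingertip extents.

```bash
python3 - <<'E'
import pickle,numpy as np
from look import rd; from h import *
for n in('wrist','side'):
    v=pickle.load(open(f'{n}_1.pkl','rb'));W=rd(world(v)).reshape(-1,3)
    m=(W[:,2]>100)&(W[:,2]<200)&(abs(W[:,0]+96)<80)&(abs(W[:,1]-29)<80);p=W[m]
    for nm,q in(('push',p[p[:,1]<29]),('pad',p[p[:,1]>29])):
        for lo in range(115,150,5):
            r=q[(q[:,2]>=lo)&(q[:,2]<lo+5)]
            if len(r)>5:print(n,nm,lo,len(r),'x',np.percentile(r[:,0],[2,98]).round(1),'y',np.percentile(r[:,1],[2,98]).round(1),'zmin',r[:,2].min().round(1))
E
```

```text
wrist push 120 7 x [-102.3  -92.5] y [7.4 7.6] zmin 124.1
wrist push 125 113 x [-107.   -85.2] y [1.3 7.7] zmin 125.0
wrist push 130 228 x [-107.   -85.9] y [-4.6  7.6] zmin 130.0
wrist push 135 294 x [-107.1  -86.6] y [-5.6  7.7] zmin 135.1
wrist push 140 311 x [-107.   -86.4] y [-5.7  7.7] zmin 140.0
wrist push 145 338 x [-107.1  -85.8] y [-5.6  7.7] zmin 145.0
wrist pad 120 10 x [-103.9  -92.8] y [53.4 53.7] zmin 123.9
wrist pad 125 110 x [-106.9  -85.6] y [53.3 59.9] zmin 125.0
wrist pad 130 235 x [-107.1  -86.1] y [53.3 65.7] zmin 130.0
wrist pad 135 285 x [-107.2  -85.8] y [53.3 66.6] zmin 135.0
wrist pad 140 314 x [-107.2  -86.7] y [53.3 66.6] zmin 140.0
wrist pad 145 330 x [-107.2  -85.9] y [53.3 66.7] zmin 145.0
side push 125 11 x [-106.8  -85.8] y [-2.4  3.9] zmin 125.1
side push 130 13 x [-106.7  -84.8] y [-6.4  5. ] zmin 130.2
side push 135 32 x [-106.7  -87.4] y [-8.3  4.3] zmin 135.1
side push 140 24 x [-107.   -89.3] y [-8.4  1.7] zmin 140.0
side push 145 32 x [-106.9  -89.2] y [-8.9  6.3] zmin 145.2
side pad 125 15 x [-105.5  -92.4] y [51.2 53.4] zmin 125.2
side pad 130 19 x [-107.   -94.2] y [50.7 56.6] zmin 130.0
side pad 135 16 x [-107.   -95.8] y [50.8 57.8] zmin 135.4
side pad 140 14 x [-106.6  -97.9] y [50.5 56.6] zmin 140.1
side pad 145 9 x [-106.6 -100.2] y [51.  54.9] zmin 145.6
```

Call:
{"method": "drive_tool", "body": {"series": [[[0,0.002,0.02],0,0.054],[[0,0.002,0.045],0,0.054],[[0,0.002,0.065],0,0.054],[[0,0.002,0.075],0,0.054],[[0,0.002,0.08],0,0.054],[[0,0.002,0.084],0,0.054],[[0,0.002,0.088],0,0.054],[[0,0.002,0.092],0,0.054],[[0,0.002,0.095],0,0.054],[[0,0.002,0.095],0,0.054],[[0,0.002,0.095],0,0.054]]}}

```text
time_s: 3.1
position: [0.488, 0.0551, 0.0267]
tool_rot: [[-0.939, -0.344, 0.001], [-0.344, 0.939, 0.0], [-0.001, -0.0, -1.0]]
ft_force: [0.2, 2.6, 4.1]
grip_width: 0.0541
gripper_force: 2.2
```

```bash
python3 look.py 2 wrist side top; python3 - <<'E'
import pickle,numpy as np
from look import rd; from h import *
v=pickle.load(open('wrist_2.pkl','rb'));W=rd(world(v)).reshape(-1,3)
for nm,a,b in(('push',-15,8),('pad',54,80)):
    p=W[(W[:,1]>a)&(W[:,1]<b)&(W[:,0]<-80)&(W[:,0]>-112)&(W[:,2]<60)]
    print(nm,np.histogram(p[:,2],range(18,62,2)))
E
```

```text
3.1 tcp rd [-95.8  31.   26.7] head -159.9 tilt [ 1.2e-03  1.0e-04 -1.0e+00] F [0.2 2.6 4.1] 0.054064739509104405
wrist blue 3200 lo [-77.4  -2.1  21.9] med [-57.9  15.4  29.8] hi [-31.1  24.   31. ]
wrist yellow 4605 lo [-105.9   49.3   27. ] med [-67.8  57.   29. ] hi [-31.4  71.8  99.5]
side blue 400 lo [-77.2 -21.4  23.2] med [-40.5  -4.9  29.7] hi [-19.9  20.   32.2]
side yellow 193 lo [-104.2  -30.4   25.7] med [-39.4  58.   29.6] hi [-21.8  72.7 133.1]
side red 102 lo [ 29.6 -24.   22.2] med [32.7 -0.3 29.3] hi [38.1 26.5 32.9]
top red 148 lo [ 30.7 -26.6  19.5] med [35.2  0.6 29.6] hi [42.  27.4 32.8]
push (array([1049,  752,    0,    0,    0,    0,   24,   48,   60,   89,  107,
        116,  113,  123,  123,  147,  136,  141,  149,  165,  181]), array([18, 20, 22, 24, 26, 28, 30, 32, 34, 36, 38, 40, 42, 44, 46, 48, 50,
       52, 54, 56, 58, 60]))
pad (array([  0,   0,   0,   0, 117, 604, 231, 100,  69,  88, 104, 115, 116,
       118, 138, 129, 139, 146, 153, 163, 164]), array([18, 20, 22, 24, 26, 28, 30, 32, 34, 36, 38, 40, 42, 44, 46, 48, 50,
       52, 54, 56, 58, 60]))
```

View pics/side_2.png

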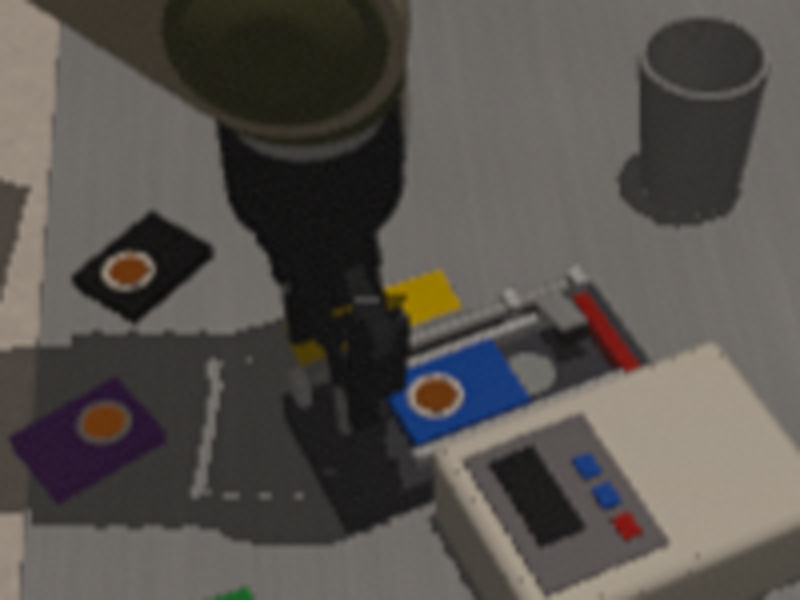

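The side view shows the paddle pressed part-way and the push finger behind the carrier at about (370,400). The path is clear, so I press down further.

Call:
{"method": "drive_tool", "body": {"series": [[[0,0,0.002],0,0.054],[[0,0,0.004],0,0.054],[[0,0,0.0055],0,0.054],[[0,0,0.0055],0,0.054],[[0,0,0.0055],0,0.054]]}}

```text
time_s: 3.75
position: [0.4882, 0.0546, 0.0213]
tool_rot: [[-0.939, -0.344, 0.002], [-0.344, 0.939, -0.001], [-0.001, -0.001, -1.0]]
ft_force: [1.3, -0.1, 8.0]
grip_width: 0.0541
gripper_force: 3.7
```

```bash
python3 look.py 3 wrist side; python3 - <<'E'
import pickle,numpy as np
from look import rd; from h import *
v=pickle.load(open('wrist_3.pkl','rb'));W=rd(world(v));y=hsv(v,(20,120,60),(32,255,255))&(W[...,2]<50)
p=W[y];p=p[(p[:,0]>-100)&(p[:,0]<-25)];print('paddle slope,z@58',np.polyfit(p[:,1]-58,p[:,2],1))
W=W.reshape(-1,3);p=W[(W[:,1]>-15)&(W[:,1]<8)&(W[:,0]<-83)&(W[:,0]>-112)&(W[:,2]>22)&(W[:,2]<60)];print('push z',np.percentile(p[:,2],[0,1,3]),'xmax',np.percentile(p[:,0],99),'y',np.percentile(p[:,1],[1,99]))
v=pickle.load(open('side_3.pkl','rb'));W=rd(world(v)).reshape(-1,3)
p=W[(W[:,0]>11)&(W[:,0]<23)&(W[:,1]>-1)&(W[:,1]<9)];print('nose top z',np.percentile(p[:,2],[5,50,95]))
E
```

```text
3.75 tcp rd [-95.7  30.5  21.3] head -159.89 tilt [ 1.7e-03 -7.0e-04 -1.0e+00] F [ 1.3 -0.1  8. ] 0.05413529062007594
wrist blue 2863 lo [-77.5  -0.5  21.8] med [-65.7  16.   29.8] hi [-36.4  23.9  31. ]
wrist yellow 4611 lo [-105.9   48.3   23.9] med [-68.8  56.2  25.1] hi [-33.   71.2  94.1]
side blue 389 lo [-77.  -21.2  23.4] med [-39.7  -5.3  29.7] hi [-19.2  19.5  32. ]
side yellow 170 lo [-104.9  -31.8   22.4] med [-39.4  56.6  25.4] hi [-22.   71.2 127.5]
side red 100 lo [ 29.8 -24.4  22.7] med [33.1 -1.4 29.4] hi [37.8 24.4 32.9]
paddle slope,z@58 [1.91302643e-02 2.52591516e+01]
push z [24.72247217 26.2820325  28.59836135] xmax -84.7598843557971 y [-8.35864517  5.28823193]
nose top z [18.4163792  40.21823746 48.39240156]
```

Call:
{"method": "drive_tool", "body": {"series": [[[-0.003,0,0],0,0.054],[[-0.006,0,0],0,0.054],[[-0.009,0,0],0,0.054],[[-0.012,0,0],0,0.054],[[-0.015,0,0],0,0.054],[[-0.018,0,0],0,0.054],[[-0.021,0,0],0,0.054],[[-0.024,0,0],0,0.054],[[-0.027,0,0],0,0.054],[[-0.03,0,0],0,0.054],[[-0.033,0,0],0,0.054],[[-0.036,0,0],0,0.054],[[-0.039,0,0],0,0.054],[[-0.042,0,0],0,0.054],[[-0.045,0,0],0,0.054],[[-0.048,0,0],0,0.054],[[-0.05,0,0],0,0.054],[[-0.05,0,0],0,0.054]]}}

```text
time_s: 5.65
position: [0.5331, 0.0719, 0.0207]
tool_rot: [[-0.939, -0.345, -0.004], [-0.345, 0.939, -0.001], [0.004, 0.001, -1.0]]
ft_force: [-4.0, -1.0, 8.0]
grip_width: 0.054
gripper_force: 3.8
```

```bash
python3 look.py 4 wrist side
```

```text
5.65 tcp rd [-47.7  31.3  20.7] head -159.84 tilt [-3.8e-03 -8.0e-04 -1.0e+00] F [-4. -1.  8.] 0.05399566157633121
wrist blue 3454 lo [-36.7  -1.5  21.8] med [-16.   15.7  29.8] hi [10.3 23.9 31. ]
wrist yellow 8712 lo [-104.5   48.5   23.2] med [-75.3  58.7  24.5] hi [-23.4  72.8  25.8]
side blue 331 lo [-36.8 -22.2  25.1] med [ 0.3 -9.3 29.8] hi [21.1 18.8 32.2]
side yellow 274 lo [-105.4   45.3   21.4] med [-80.2  56.8  24.8] hi [-44.5  71.7  27.1]
side red 102 lo [ 23.  -24.9  22.6] med [32.9 -0.8 29.6] hi [37.5 26.9 47.7]
```

View pics/side_4.png

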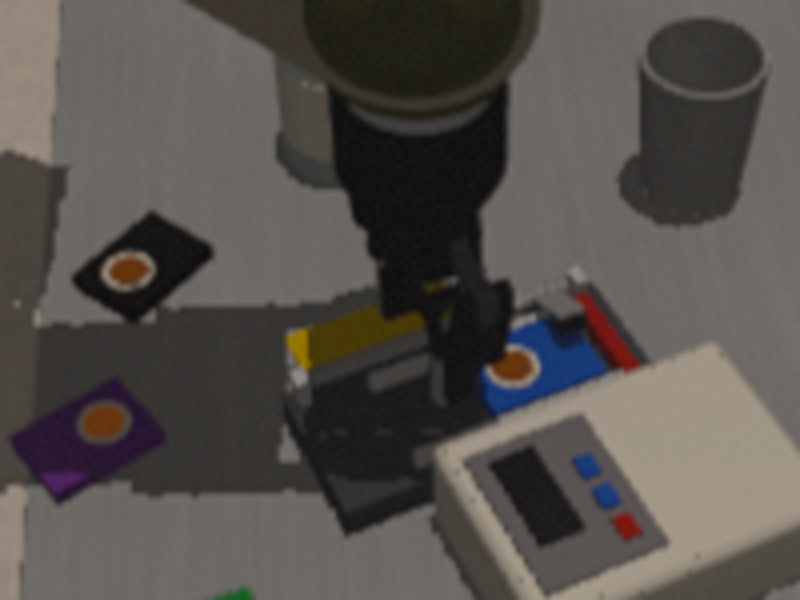

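The side view shows the carrier, around (545,370), under the raised nose at (560,310), a few mm short of the red stop at (605,330).

Call:
{"method": "drive_tool", "body": {"series": [[[-0.002,0,0],0,0.054],[[-0.004,0,0],0,0.054],[[-0.006,0,0],0,0.054],[[-0.007,0,0],0,0.054],[[-0.008,0,0],0,0.054],[[-0.009,0,0],0,0.054],[[-0.01,0,0],0,0.054],[[-0.01,0,0],0,0.054]]}}

```text
time_s: 6.55
position: [0.5401, 0.0745, 0.0205]
tool_rot: [[-0.939, -0.344, -0.009], [-0.344, 0.939, -0.002], [0.01, 0.001, -1.0]]
ft_force: [-14.8, -6.5, 14.1]
grip_width: 0.054
gripper_force: 9.7
```

```bash
python3 look.py 5 wrist side
```

```text
6.55 tcp rd [-40.1  31.3  20.5] head -159.86 tilt [-0.0094 -0.0021 -1.    ] F [-14.8  -6.5  14.1] 0.054029358463549386
wrist blue 3427 lo [-29.6  -1.9  22.3] med [-8.6 15.7 29.8] hi [16.7 23.9 31. ]
wrist yellow 9497 lo [-104.4   48.5   23.1] med [-73.8  59.1  24.4] hi [-23.9  72.9  25.7]
side blue 296 lo [-29.4 -21.4  24.6] med [  6.9 -10.8  29.9] hi [27.2 17.5 32.2]
side yellow 309 lo [-104.9   45.5   21.5] med [-76.3  57.4  24.5] hi [-37.4  71.9  26.9]
side red 72 lo [ 23.5 -24.2  27.7] med [34.3  1.2 29.8] hi [38.  26.4 46.9]
```

Push force rose to 16 N with the rear edge at -29.5 mm, so the carrier is home against the stop. I draw back with the paddle still held.

Call:
{"method": "drive_tool", "body": {"series": [[[0.002,0,0],0,0.054],[[0.004,0,0],0,0.054],[[0.006,0,0],0,0.054],[[0.009,0,0],0,0.054],[[0.012,0,0],0,0.054],[[0.014,0,0],0,0.054],[[0.014,0,0],0,0.054],[[0.014,0,0],0,0.054]]}}

```text
time_s: 7.45
position: [0.5321, 0.0705, 0.0216]
tool_rot: [[-0.939, -0.343, 0.004], [-0.344, 0.939, -0.0], [-0.003, -0.002, -1.0]]
ft_force: [4.4, 1.9, 7.2]
grip_width: 0.054
gripper_force: 3.6
```

```bash
python3 look.py 6 wrist side
```

```text
7.45 tcp rd [-49.1  30.3  21.6] head -159.91 tilt [ 3.6e-03 -4.0e-04 -1.0e+00] F [4.4 1.9 7.2] 0.05403714461287671
wrist blue 2825 lo [-29.8  -0.6  21.7] med [-18.6  15.9  29.7] hi [10.6 23.8 31. ]
wrist yellow 8491 lo [-104.8   48.8   24. ] med [-76.3  58.8  25.3] hi [-23.7  73.2  26.6]
side blue 320 lo [-29.6 -21.6  23.7] med [ 5.1 -9.  29.7] hi [27.1 19.2 32.4]
side yellow 264 lo [-105.    46.5   22.5] med [-80.5  57.6  25.2] hi [-46.5  71.8  27.8]
side red 69 lo [ 30.6 -24.5  27.9] med [34.3 -0.4 30.4] hi [38.  26.4 32.4]
```

View pics/side_6.png

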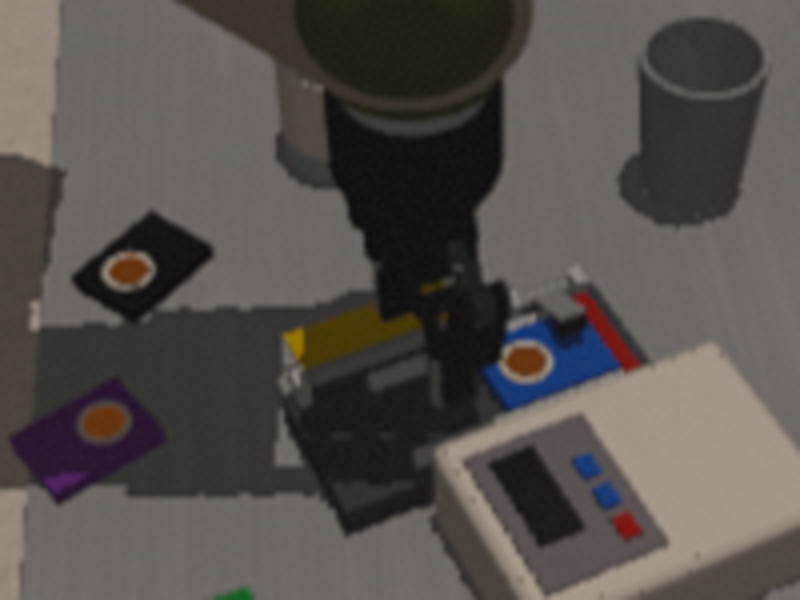

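The carrier, around (555,360), touches the red stop at (615,335) with the nose still raised at (560,310), and the finger is 8 mm clear. I raise the tool straight up.

Call:
{"method": "drive_tool", "body": {"series": [[[0,0,-0.002],0,0.054],[[0,0,-0.004],0,0.054],[[0,0,-0.006],0,0.054],[[0,0,-0.008],0,0.054],[[0,0,-0.011],0,0.054],[[0,0,-0.015],0,0.054],[[0,0,-0.02],0,0.054],[[0,0,-0.03],0,0.054],[[0,0,-0.05],0,0.054],[[0,0,-0.08],0,0.054],[[0,0,-0.11],0,0.054],[[0,0,-0.14],0,0.054],[[0,0,-0.14],0,0.054],[[0,0,-0.14],0,0.054]]}}

```text
time_s: 8.95
position: [0.5307, 0.0708, 0.1615]
tool_rot: [[-0.939, -0.344, 0.001], [-0.344, 0.939, -0.0], [-0.001, -0.001, -1.0]]
ft_force: [0.2, 0.2, 0.3]
grip_width: 0.054
gripper_force: 0.0
```

```bash
python3 look.py 7 wrist side
```

```text
8.95 tcp rd [-50.3  31.1 161.5] head -159.89 tilt [ 1.2e-03 -2.0e-04 -1.0e+00] F [0.2 0.2 0.3] 0.05398599710566491
wrist blue 2055 lo [-29.3 -18.8  23.4] med [-3.4 -2.8 29.8] hi [27.6 23.4 31.2]
wrist yellow 3251 lo [-104.2   50.    27. ] med [-66.5  62.1  30.1] hi [-23.2  74.   33. ]
wrist red 335 lo [ 31.2 -19.6  28.7] med [35.1  5.5 29.8] hi [38.5 28.6 31.2]
side blue 347 lo [-29.7 -21.6  22.6] med [-0.2 -7.2 29.8] hi [27.3 19.2 32.2]
side yellow 465 lo [-104.8   48.    25.9] med [-66.   59.1  29.9] hi [-24.3  71.5  33.7]
side red 70 lo [ 30.6 -24.4  28.2] med [34.4 -0.  30.1] hi [37.8 25.6 32.4]
```

View pics/side_7.png

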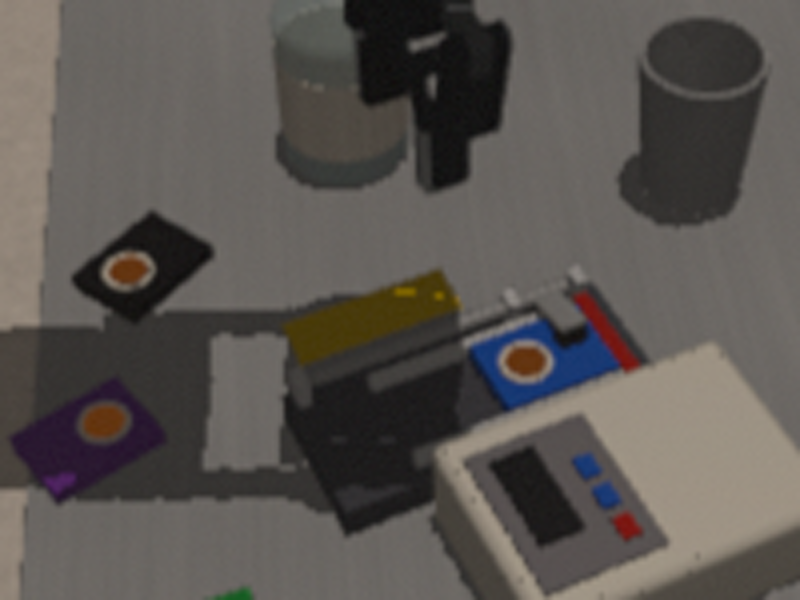

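The carrier sits against the red stop with the nose resting on it at (570,330). The paddle has sprung back part-way to 30 mm, as it should with the clip resting on the carrier, and the robot is clear.

```bash
python3 -c "
from rig import env
print(env.close_job())"
```

```text
the job is handed in; nothing more can be done
None
```

The blue carrier is fully home against the red stop, the clip is down on it and holding, and the job is handed in at about 9 s of robot time; the bottle, jar and beaker were not touched.

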